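# Turn and relock a conservator's indexing stand

### The job

Turn the bronze mirror fragment round to the light: pull the red wing knob on the turning stand fully up and only then, without forcing it, twist it a quarter turn counter-clockwise so that it stays out by itself, swing the turntable by its black handle until the fragment is at the station beside the lit lamp, then twist the knob back so that its pin drops fully into the hole and locks the table. Let go at the end, do not touch the fragment, and leave the lamp, jar, tape and brush where they are.

Things in the scene. Friction and masses are not known exactly. Their poses are not given: they have to be found in the camera images.
- turntable_centre (a point): Fixed point on the dark blue-grey turning stand, on the turntable's vertical axis at the disc's top face, 38 mm above the work surface. The disc is 220 mm across. Stand's frame: z up, x points away from the plunger; its place and yaw vary. The plunger's axis is 95 mm from this point along -x; its steel barrel (26 x 26 mm) and bracket (44 mm wide) reach 66 mm above the work surface.
- turntable (a joint): Turntable angle (rad), counter-clockwise from above positive, -1.0 to 1.0; starts locked at 0, fragment along the stand's +x; positive takes it to the stand's +y side. It locks at -0.785, 0 and 0.785 only. Friction about 0.12 N m; stays where left. The pin's round tip draws the table into a hole from about 0.03 rad off.
- plunger (a joint): Height of the locking plunger (m): 0 fully down with its pin in an index hole, limit 0.016 pulled right up. A spring pushes it down with 7 N at 0 and 11 N at the top. If it comes down between holes the pin rests on the disc at about 0.009.
- knob (a joint): Twist of the knob (rad), counter-clockwise from above positive, -0.1 to 1.57. Near 0 (within 0.15) its cross bar lies in a slot: it can rise but must not be forced round. Raised more than 0.010 m it twists freely; let go beyond 0.6 rad, the bar on the barrel's top holds the plunger out at about 0.010 m. Twisted back to 0 and let go, it drops by its spring.
- knob_grip (a point): Centre of the red wing knob's upright flat grip, on the plunger's axis: 12 mm thick (this frame's x), 38 mm wide (its y), 24 mm high (z up). Its centre is 90 mm above the work surface when down; it turns and rises with the knob. 12 mm of free stem lies between it and the barrel's top when down. At twist 0 this frame's axes are the stand's.
- handle_grip (a point): Point to grasp on the turntable's black upright handle post, on the post's axis 66 mm above the work surface; the post is 16 mm in diameter and runs from 38 to 84 mm above the work surface. It rides on the disc, 82 mm from the turntable's axis, 75 degrees counter-clockwise (from above) of the fragment. Its frame turns with the disc.
- fragment_mid (a point): Centre of the dark greenish bronze mirror fragment, a ring sector about 55 mm (radial) by 75 mm, fixed on cork pads on the disc, 60 mm from the turntable's axis; top 52 mm above the work surface. Not to be touched.
- lamp_centre (a point): Lit lamp: upright glowing warm-white tube 34 mm in diameter on a white round foot 84 mm in diameter, 162 mm high in all; the point is 80 mm up its axis. It stands free about 200 mm from the turntable's axis, 45 degrees to one side or the other of the stand's +x, beyond the disc's rim. Not to be moved.
- jar_centre (a point): Glass jar with brass lid, 60 mm in diameter, 85 mm high, half-way up its axis. It stands at the like place on the other side from the lamp. Not to be moved.
- tape_centre (a point): Yellow ring of tape, 90 mm across, 18 mm high, lying flat beside the stand; its centre. Not to be moved.
- brush_grip (a point): Handle of a brush, 170 mm long, lying on the table on the other side of the stand. Not to be moved.
There are look-alikes about, which are no part of the job. Of the things that look like the part that bears lamp_centre, the largest one is meant.

How it is judged:
On the way, in this order (a step that is already met when the one before it is completed fails the run):
1. the plunger is pulled up and twisted, parked out by itself with nothing holding the knob (value of joint plunger above 0.0085 m and value of joint knob above 0.5 rad and contact force between the fingers and knob below 0.3 N), for 0.2 s.
2. the turntable is turned until the fragment is at the station beside the lamp (horizontal distance between fragment_mid and lamp_centre below 0.17 m and (value of joint turntable between 0.7 and 0.87 rad or value of joint turntable between -0.87 and -0.7 rad)), for 0.1 s.
At the end, for the whole second after the job is handed in: The turntable stands at the index station beside the lamp (0.785 rad towards it, within 0.035 rad; the fragment's centre within 170 mm of the lamp's axis), the plunger is down in the hole to within 2 mm and the knob is twisted back to under 0.3 rad (value of joint plunger below 0.002 m and value of joint knob below 0.3 rad and horizontal distance between fragment_mid and lamp_centre below 0.17 m and (value of joint turntable between 0.75 and 0.82 rad or value of joint turntable between -0.82 and -0.75 rad)); the robot touches nothing.
It fails at once if the fragment is touched with more than 1 N (contact force between any of the fingers, the arm and fragment above 1 N).
It fails at once if the lamp, jar, tape or brush is moved by more than 20 mm (distance of any of lamp_centre, jar_centre, tape_centre, brush_grip from where it was at the start of the episode above 0.02 m).
It fails at once if the knob is forced round (over 0.35 rad) while the plunger is less than 7 mm up (value of joint knob above 0.35 rad and value of joint plunger below 0.007 m).
It also fails if it takes over 72 s, if anything falls off the work surface, if the arm or the gripper's body presses on something with over 40 N, if the wrist force passes 120 N, or if a joint passes its speed limit or range.

### The arm

A 7-joint arm with a two-finger parallel gripper is mounted at the origin on the work surface. World frame = base frame: x ahead of the robot, y to its left, z up, the work surface at z = 0. Lengths are in m, angles in rad, forces in N, time in s.
With the tool pointing down it reaches from about 0.425 to 0.95 m from the base axis. Payload 16.7 kg.
Tool frame: the origin (TCP) lies at the very end of the fingers, on their centre line; the grasp point (between the pads) lies 19 mm behind it; z points along the fingers, x is the direction in which the jaws open and shut, and the axes are right-handed (so a half turn about z gives the same grasp; the last joint's range is limited). The gripper opens to 94 mm and grips with 3 to 60 N. Pads are 16 mm wide; open, the fingers measure 119 mm over their backs; the gripper's body (75 mm by 177 mm) begins 78 mm behind the grasp point.
Start: joints at [-1.302, 0.426, 0.074, 1.606, -0.034, 1.111, -0.067], TCP at [0.274, 0.617, 0.205] pointing down, gripper open.
Joint ranges: [-2.85, 2.85], [-0.5, 2.14], [-1.23, 1.37], [0.21, 2.46], [-1.02, 4.16], [0.16, 2.05], [-2.73, 2.73]. Speed limits (rad/s): [1.89, 1.89, 2.39, 2.39, 3.01, 3.01, 3.01].

### API

Orientations are given as a rotation vector (axis times angle).
In Python, from cell import * gives the robot as it stands. The module is installed in compiled form; this text tells all that it offers.
- The arm moves only by the tool drive_tool, never from a script. Its argument "motion" is a list of rows, each an object of numbers: "tx", "ty", "tz": the shift along the tool's x, y, z in units of 25 mm (1.0 is 25 mm); "turn": the turn about the tool's z in units of 90 degrees (1.0 is 90 degrees). In form: [{"tx": .., "ty": .., "tz": .., "turn": ..}, ...]. A call has 1 to 8 rows; each row shifts and turns the commanded pose from where the row before left it, along the tool's axes as they then stand; what a row does not reach is not made up. A row lasts 1/10 s, in which the tool goes at most 50 mm and 8.59 degrees, less where a joint would pass 70% of its speed; a pose out of reach is approached as far as the arm can. A call with a number of a shift or a turn outside -1 to 1 is refused whole. A call with a gripper value outside its range is refused whole. "fingers" is the opening, from -1 (shut) to 1 (fully open), set as the call begins (left out, the last holds). The fingers move at their own pace and stop on an object; the grip force is fixed at half the most. Time passes only in rows, so rows that do not move let the fingers close. It gives the time, the measured TCP pose, the force and the opening at its end, in the units of the state.
- read_state(): the state, without advancing time (a new reading comes with each control period).
- snapshot(name): name is "scene" or "top" or "wrist"; returns (picture, depth): 480x640x3 uint8, red, green, blue; 480x640 float32, m along the optical axis (not along the pixel's ray), 0 where there is no reading.
- camera_model(name): a dict with "vfov" (degrees; the focal length in pixels is half the picture's height over the tangent of half this angle, whatever the lens; pixels are square), "cx", "cy" (the principal point, pixels), "extrinsics" (4x4, takes a point from camera to world coordinates). Camera axes: x right, y down, z forward; pixel columns grow to the right and rows downward; lengths in m; the calibration is good to about 2 mm. A picture is of the moment at which its call begins: read the wrist's pose just before it. camera_model takes no time and is no camera call; for the wrist camera it gives the pose at the moment of the call.
- job_done(): hands the job in, once; it reports no verdict.
The state is a dict: "t": time; "joint_positions": joint angles; "joint_vel": joint speeds; "joint_torque": joint torques, N m; "tcp_pos": TCP position; "eef_rot": TCP orientation; "wrist_force": force on the tool from outside, world axes, zero at the start; "torque": the same for the moment, N m; "finger_gap": finger opening in m.
Only numpy, scipy, OpenCV 4.12 (cv2) and the standard library are available. Lean on these libraries where they do the work, as an engineer would, in place of code of your own. Each camera call takes 0.05 s, during which the arm holds its last target.

## Working session

There is one attempt and no reset: what is moved stays moved. The work goes in short steps, Python scripts to look and compute and a tool call to move; the robot and the scene stay as the last step left them, time stands still between calls to the robot, and variables do not carry over. Pictures are saved under pics/ and viewed, and the job is handed in when it is done.

Besides the shell and the picture viewer there is one more tool, called after ">>>" as name(argument=value, ...) on one line, values as JSON. drive_tool: Moves the arm, as the interface text tells. Shifts and turns lie within -1 to 1; 1 stands for 25 mm of shift or 90 degrees of turn. Its arguments: {"type":"object","properties":{"motion":{"type":"array","items":{"type":"object","properties":{"tx":{"type":"number"},"ty":{"type":"number"},"tz":{"type":"number"},"turn":{"type":"number"}}}},"fingers":{"type":"number"}},"required":["motion"]}

```bash
mkdir -p pics; cat > h.py <<'E'
import numpy as np, cv2
from cell import *
def save(n,img): cv2.imwrite(f'pics/{n}.png',img[:,:,::-1])
def ray(cm,u,v):
    f=240/np.tan(np.radians(cm['vfov']/2)); d=np.array([(u-cm['cx'])/f,(v-cm['cy'])/f,1.]); E=np.array(cm['extrinsics']); return E[:3,3],E[:3,:3]@d
def atz(cm,u,v,z):
    o,d=ray(cm,u,v); return o+d*(z-o[2])/d[2]
def atd(cm,u,v,dep):
    o,d=ray(cm,u,v); return o+d*dep
def proj(cm,p):
    E=np.array(cm['extrinsics']); q=E[:3,:3].T@(np.array(p)-E[:3,3]); f=240/np.tan(np.radians(cm['vfov']/2)); return q[0]/q[2]*f+cm['cx'],q[1]/q[2]*f+cm['cy']
E
python3 - <<'E'
from h import *
np.set_printoptions(precision=4,suppress=True)
print(read_state())
for n in ('scene','top'):
    p,d=snapshot(n); save(n+'0',p); np.save(n+'0.npy',d); print(n,camera_model(n))
E
```

```text
{'t': 0.0, 'joint_positions': array([-1.3025,  0.4267,  0.0739,  1.6066, -0.0341,  1.1108, -0.0671]), 'joint_vel': array([-0.0001, -0.0009,  0.0003,  0.0003, -0.001 , -0.    ,  0.0002]), 'joint_torque': array([  0.0006, -93.5782,   3.6663, -45.4203,  -0.0489,   0.0197,
         0.0001]), 'tcp_pos': array([0.2737, 0.6165, 0.2048]), 'eef_rot': array([ 2.6332,  1.712 , -0.0016]), 'wrist_force': array([-0.3442, -0.0419, -0.6709]), 'torque': array([-0.0004, -0.0126,  0.0008]), 'finger_gap': 0.09403748281586846}
scene {'vfov': 48.01460034525207, 'cx': 321.5354182970075, 'cy': 238.06804204683027, 'extrinsics': array([[ 0.5595,  0.5157, -0.6488,  1.2633],
       [ 0.8287, -0.3351,  0.4482, -0.3586],
       [ 0.0137, -0.7885, -0.6149,  0.6564],
       [ 0.    ,  0.    ,  0.    ,  1.    ]])}
top {'vfov': 48.68775640661076, 'cx': 320.71774673339894, 'cy': 228.76270696532924, 'extrinsics': array([[-0.0163, -0.9922,  0.1232,  0.5279],
       [-0.9998,  0.0173,  0.0067,  0.0454],
       [-0.0088, -0.1231, -0.9924,  0.996 ],
       [ 0.    ,  0.    ,  0.    ,  1.    ]])}
```

View pics/scene0.png

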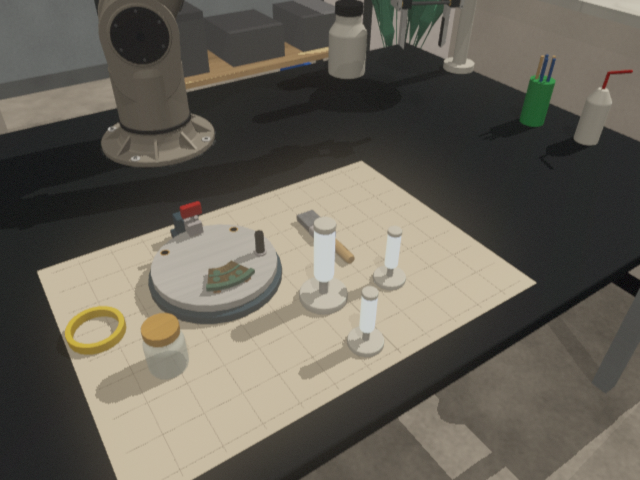

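View pics/top0.png

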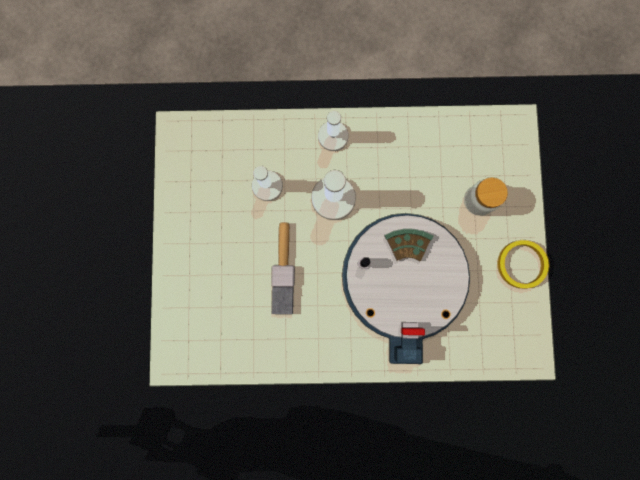

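The scene shows three lamp-like tubes. In the top picture they are at (334,190), (333,130) and (266,182). The one at (334,190) is the largest and stands beyond the disc's rim at about 45°, so it fits the description. The knob is at (413,332), the handle at (365,262), the fragment at (409,244), the jar at (490,190), the tape at (524,264) and the brush at (284,265). Next I'll enlarge and measure.

```bash
python3 - <<'E'
from h import *
np.set_printoptions(precision=4,suppress=True)
p=cv2.imread('pics/top0.png'); d=np.load('top0.npy')
cv2.imwrite('pics/crop0.png',cv2.resize(p[170:380,310:510],None,fx=3.0,fy=2.85,interpolation=cv2.INTER_CUBIC))
cv2.imwrite('pics/crop1.png',cv2.resize(p[100:310,230:430],None,fx=2.5,fy=2.5,interpolation=cv2.INTER_CUBIC))
cm=camera_model('top')
for n,u,v in [('knob',413,332),('handle',365,262),('frag',409,244),('lamp',334,181),('l2',334,118),('l3',261,173),('holeL',370,313),('holeR',446,314),('disc',405,290),('jarlid',491,192)]:
    print(n,atd(cm,u,v,d[v,u]))
# disc fit by depth: pixels height 30..44mm
vv,uu=np.mgrid[0:480,0:640]; f=240/np.tan(np.radians(cm['vfov']/2)); E=np.array(cm['extrinsics'])
P=np.stack([(uu-cm['cx'])/f*d,(vv-cm['cy'])/f*d,d],-1)@E[:3,:3].T+E[:3,3]
m=((abs(P[...,2]-.038)<.006)&(uu>335)&(uu<480)&(vv>205)&(vv<350)).astype(np.uint8)
c=max(cv2.findContours(m,cv2.RETR_EXTERNAL,cv2.CHAIN_APPROX_NONE)[0],key=cv2.contourArea)
(cx,cy),r=cv2.minEnclosingCircle(c); print('disc',cx,cy,r,atz(cm,cx,cy,.038), cv2.fitEllipse(c))
# knob points & handle & lamp
hsv=cv2.cvtColor(p,cv2.COLOR_BGR2HSV)
red=((hsv[...,0]<8)|(hsv[...,0]>172))&(hsv[...,1]>150)&(hsv[...,2]>70)&(uu>395)&(uu<430)&(vv>320)&(vv<345)
q=P[red];print('red',len(q),q.min(0),q.max(0)); t=q[q[:,2]>.096]; print('redtop',len(t),t.mean(0),t.min(0),t.max(0))
print(cv2.minAreaRect(np.argwhere(red)[:,::-1].astype(np.float32)))
hd=(abs(P[...,2]-.084)<.006)&(uu>350)&(uu<385)&(vv>245)&(vv<280); print('handle',hd.sum(),P[hd].mean(0))
lm=(P[...,2]>.155)&(abs(uu-334)<25)&(abs(vv-181)<25); print('lamp',lm.sum(),P[lm].mean(0))
E
```

```text
knob [ 0.4641 -0.0984  0.103 ]
handle [ 0.5823 -0.0235  0.0843]
frag [ 0.6152 -0.1057  0.0492]
lamp [0.7075 0.0286 0.1649]
l2 [0.8292 0.0254 0.1131]
l3 [0.7348 0.1513 0.1135]
holeL [ 0.494  -0.0335  0.0382]
holeR [ 0.49   -0.1689  0.0371]
disc [ 0.5337 -0.0978  0.0348]
jarlid [ 0.7003 -0.2458  0.0851]
disc 407.3725280761719 275.99163818359375 61.618961334228516 [ 0.5586 -0.1025  0.038 ] ((407.194580078125, 274.34381103515625), (116.79621124267578, 122.36434936523438), 100.03011322021484)
red 158 [ 0.454  -0.1263  0.0382] [0.5279 0.0454 0.996 ]
redtop 157 [ 0.4659 -0.0976  0.1068] [ 0.4602 -0.1174  0.0963] [0.5279 0.0454 0.996 ]
((413.0, 331.5), (7.0, 22.0), 90.0)
handle 67 [ 0.5841 -0.0238  0.0831]
lamp 389 [0.7062 0.0282 0.1759]
```

View pics/crop0.png

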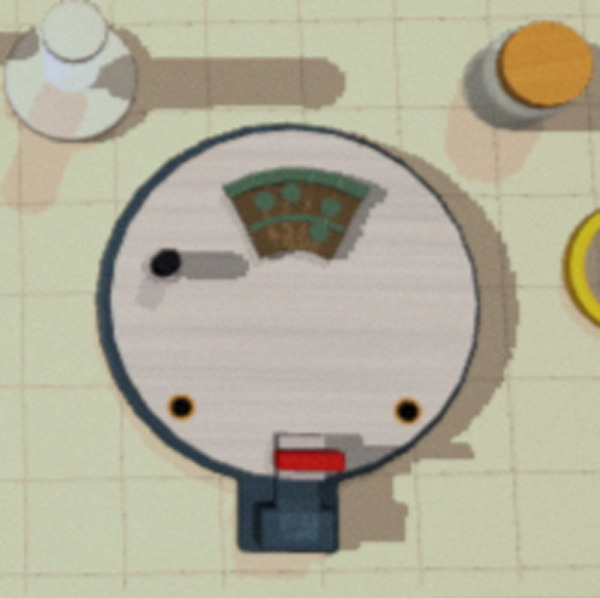

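View pics/crop1.png

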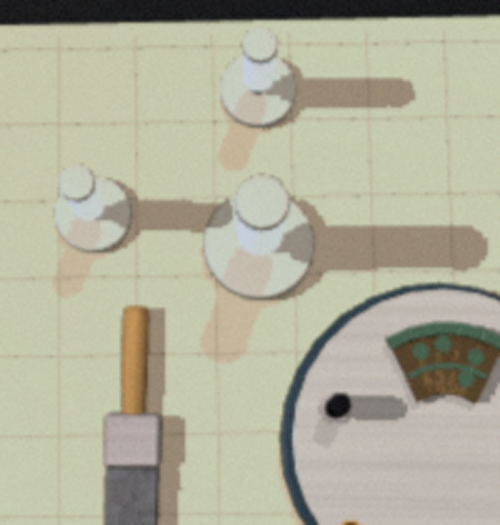

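>>> drive_tool(motion=[{"ty": 0.8,"turn": 0.094},{"ty": 0.8,"turn": 0.094},{"ty": 0.8,"turn": 0.094},{"ty": 0.8,"turn": 0.094},{"ty": 0.8,"turn": 0.094},{"ty": 0.8,"turn": 0.094},{"ty": 0.8,"turn": 0.094},{"ty": 0.8,"turn": 0.094}], fingers=-0.2)

```text
invalid input at $.motion[0]: expected keys tx, ty, tz, turn
```

```bash
cat >> h.py <<'E'
from scipy.spatial.transform import Rotation as Ro
def go(x,y,z,yaw):
    s=read_state(); R=Ro.from_rotvec(s['eef_rot']).as_matrix(); p=s['tcp_pos']
    cy=np.degrees(np.arctan2(R[1,0],R[0,0])); d=R.T@(np.array([x,y,z])-p)
    print('t %.1f'%s['t'],'tcp',p.round(4),'yaw %.2f'%cy,'tilt',R[:,2].round(3),'gap %.4f'%s['finger_gap'],'F',s['wrist_force'].round(1),'T',s['torque'].round(2),'q7 %.2f'%s['joint_positions'][6]); print('units tx,ty,tz',(d/.025).round(2),'turn %.3f'%(-(yaw-cy)/90))
E
python3 -c "
from h import *
go(.464,-.1,.15,-1.8)"
```

```text
t 0.1 tcp [0.2737 0.6166 0.2049] yaw 66.06 tilt [-0.    -0.001 -1.   ] gap 0.0941 F [-0.2 -0.4  0.1] T [-0.02  0.01  0.05] q7 -0.07
units tx,ty,tz [-23.11  18.59   2.22] turn 0.754
```

>>> drive_tool(motion=[{"tx": 0,"ty": 0.8,"tz": 0,"turn": 0.094},{"tx": 0,"ty": 0.8,"tz": 0,"turn": 0.094},{"tx": 0,"ty": 0.8,"tz": 0,"turn": 0.094},{"tx": 0,"ty": 0.8,"tz": 0,"turn": 0.094},{"tx": 0,"ty": 0.8,"tz": 0,"turn": 0.094},{"tx": 0,"ty": 0.8,"tz": 0,"turn": 0.094},{"tx": 0,"ty": 0.8,"tz": 0,"turn": 0.094},{"tx": 0,"ty": 0.8,"tz": 0,"turn": 0.094}], fingers=-0.2)

```text
t: 0.9
tcp_pos: [0.364, 0.4944, 0.2051]
eef_rot: [3.14, -0.055, -0.0]
wrist_force: [-0.5, -0.2, 0.3]
finger_gap: 0.038
```

```bash
python3 -c "
from h import *
go(.464,-.1,.15,-1.8)"
```

```text
t 0.9 tcp [0.364  0.4944 0.2051] yaw -2.00 tilt [-0.    -0.001 -1.   ] gap 0.0380 F [-0.5 -0.2  0.3] T [-0.05  0.09  0.01] q7 -0.95
units tx,ty,tz [ 4.83 23.62  2.22] turn -0.002
```

>>> drive_tool(motion=[{"tx": 0.6,"ty": 0.9,"tz": 0,"turn": 0},{"tx": 0.6,"ty": 0.9,"tz": 0,"turn": 0},{"tx": 0.6,"ty": 0.9,"tz": 0,"turn": 0},{"tx": 0.6,"ty": 0.9,"tz": 0,"turn": 0},{"tx": 0.6,"ty": 0.9,"tz": 0,"turn": 0},{"tx": 0.6,"ty": 0.9,"tz": 0,"turn": 0},{"tx": 0.6,"ty": 0.9,"tz": 0,"turn": 0},{"tx": 0.6,"ty": 0.9,"tz": 0,"turn": 0}])

```text
t: 1.7
tcp_pos: [0.4787, 0.311, 0.2053]
eef_rot: [3.141, -0.044, -0.001]
wrist_force: [-0.1, 0.8, 0.3]
finger_gap: 0.0376
```

>>> drive_tool(motion=[{"tx": 0,"ty": 0.9,"tz": 0,"turn": 0},{"tx": 0,"ty": 0.9,"tz": 0,"turn": 0},{"tx": 0,"ty": 0.9,"tz": 0,"turn": 0},{"tx": 0,"ty": 0.9,"tz": 0,"turn": 0},{"tx": 0,"ty": 0.9,"tz": 0,"turn": 0},{"tx": 0,"ty": 0.9,"tz": 0,"turn": 0},{"tx": 0,"ty": 0.9,"tz": 0,"turn": 0},{"tx": 0,"ty": 0.9,"tz": 0,"turn": 0}])

```text
t: 2.5
tcp_pos: [0.4728, 0.1307, 0.2055]
eef_rot: [-3.141, 0.044, 0.0]
wrist_force: [0.3, -0.5, 0.0]
finger_gap: 0.0373
```

```bash
python3 -c "
from h import *
go(.464,-.1,.15,-1.8)"
```

```text
t 2.5 tcp [0.4728 0.1307 0.2055] yaw -1.60 tilt [-0.  0. -1.] gap 0.0373 F [ 0.3 -0.5  0. ] T [-0.06  0.08 -0.03] q7 -0.34
units tx,ty,tz [-0.09  9.23  2.22] turn 0.002
```

>>> drive_tool(motion=[{"tx": 0,"ty": 1,"tz": 0,"turn": 0},{"tx": 0,"ty": 1,"tz": 0,"turn": 0},{"tx": 0,"ty": 1,"tz": 0,"turn": 0},{"tx": 0,"ty": 1,"tz": 0,"turn": 0},{"tx": 0,"ty": 1,"tz": 0,"turn": 0},{"tx": 0,"ty": 1,"tz": 0,"turn": 0},{"tx": -0.05,"ty": 1,"tz": 0,"turn": 0},{"tx": -0.05,"ty": 1,"tz": 0,"turn": 0}])

```text
t: 3.3
tcp_pos: [0.4643, -0.069, 0.2055]
eef_rot: [-3.141, 0.044, -0.0]
wrist_force: [0.6, 1.0, 0.4]
finger_gap: 0.0378
```

>>> drive_tool(motion=[{"tx": 0,"ty": 1,"tz": 0.2,"turn": 0},{"tx": 0,"ty": 0.2,"tz": 0.5,"turn": 0},{"tx": 0,"ty": 0,"tz": 0.5,"turn": 0},{"tx": 0,"ty": 0,"tz": 0,"turn": 0}])

```text
t: 3.7
tcp_pos: [0.4631, -0.0973, 0.1741]
eef_rot: [3.141, -0.044, -0.004]
wrist_force: [0.1, -0.1, -0.2]
finger_gap: 0.0372
```

```bash
python3 - <<'E'
from h import *
np.set_printoptions(precision=4,suppress=True)
go(.464,-.1,.075,-1.8)
cm=camera_model('wrist'); p,d=snapshot('wrist'); save('w1',p); np.save('w1.npy',d); print(cm)
import pickle; pickle.dump(cm,open('w1.pkl','wb'))
C=np.array([.559,-.103]);y=np.radians(-1.8)
for h in (.102,.078): print(proj(cm,[.464,-.1,h]))
E
```

```text
t 3.7 tcp [ 0.4631 -0.0973  0.1741] yaw -1.61 tilt [-0.002  0.    -1.   ] gap 0.0372 F [ 0.1 -0.1 -0.2] T [-0.09  0.09 -0.01] q7 0.18
units tx,ty,tz [0.05 0.1  3.96] turn 0.002
{'vfov': 63.49882154111024, 'cx': 316.93884342485006, 'cy': 236.87676899906427, 'extrinsics': array([[ 0.9996, -0.0248, -0.0105,  0.4654],
       [-0.0266, -0.9689, -0.246 , -0.0251],
       [-0.0041,  0.2462, -0.9692,  0.3524],
       [ 0.    ,  0.    ,  0.    ,  1.    ]])}
(np.float64(319.39378181641086), np.float64(253.2359072439225))
(np.float64(319.32584563439565), np.float64(243.84126132686865))
```

View pics/w1.png

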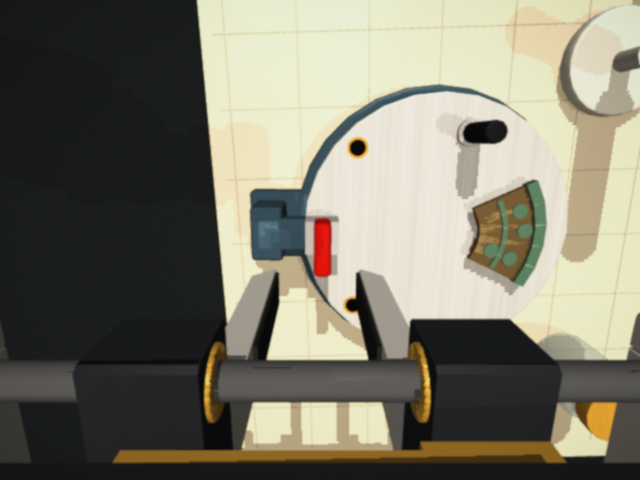

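```bash
python3 - <<'E'
from h import *
import pickle
np.set_printoptions(precision=4,suppress=True)
cm=pickle.load(open('w1.pkl','rb'));p=cv2.imread('pics/w1.png')
cv2.imwrite('pics/w1c.png',cv2.resize(p[190:310,240:400],None,fx=5,fy=5,interpolation=cv2.INTER_CUBIC))
hsv=cv2.cvtColor(p,cv2.COLOR_BGR2HSV)
red=((hsv[...,0]<8)|(hsv[...,0]>172))&(hsv[...,1]>150)&(hsv[...,2]>70)
red[:200]=0;red[300:]=0
r=cv2.minAreaRect(np.argwhere(red)[:,::-1].astype(np.float32));print(r)
for c in cv2.boxPoints(r): print(c,atz(cm,*c,.102))
for n,u,v,h in [('holeL',358,148,.038),('holeR',352,304,.038),('handletop',497,131,.084),('handlebase',470,133,.038)]: print(n,atz(cm,u,v,h))
E
```

```text
((321.9999694824219, 247.5), (56.99999237060547, 15.999998092651367), 90.0)
[314. 219.] [ 0.461  -0.0764  0.102 ]
[330. 219.] [ 0.4716 -0.0767  0.102 ]
[330. 276.] [ 0.4708 -0.1164  0.102 ]
[314. 276.] [ 0.4599 -0.1161  0.102 ]
holeL [ 0.4963 -0.0333  0.038 ]
holeR [ 0.491  -0.1662  0.038 ]
handletop [ 0.5844 -0.0235  0.084 ]
handlebase [ 0.5838 -0.0241  0.038 ]
```

View pics/w1c.png

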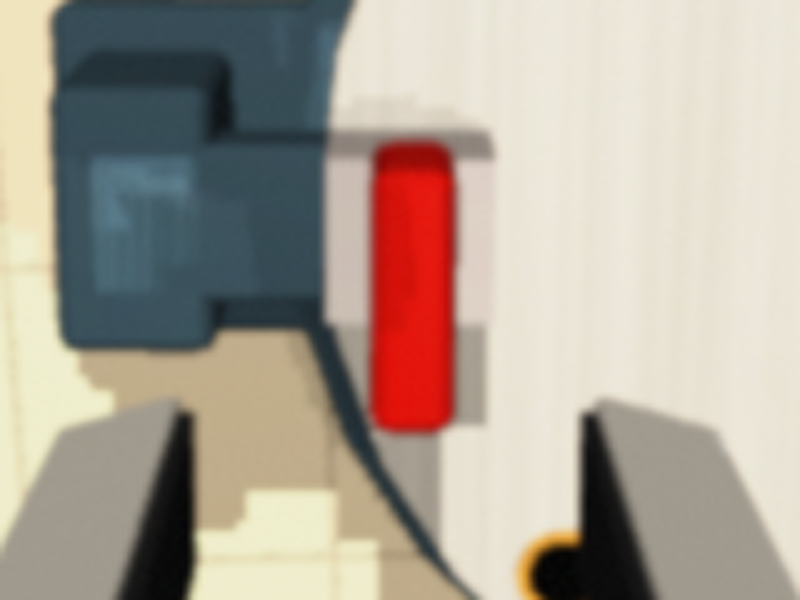

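>>> drive_tool(motion=[{"tx": 0.08,"ty": 0.03,"tz": 0.5,"turn": 0.002},{"tx": 0,"ty": 0,"tz": 0.8,"turn": 0},{"tx": 0,"ty": 0,"tz": 0.8,"turn": 0},{"tx": 0,"ty": 0,"tz": 0.8,"turn": 0},{"tx": 0,"ty": 0,"tz": 0.6,"turn": 0},{"tx": 0,"ty": 0,"tz": 0.42,"turn": 0},{"tx": 0,"ty": 0,"tz": 0,"turn": 0}])

```text
t: 4.45
tcp_pos: [0.4657, -0.0983, 0.0763]
eef_rot: [3.141, -0.049, -0.003]
wrist_force: [-1.4, -0.7, 0.4]
finger_gap: 0.0379
```

```bash
python3 - <<'E'
from h import *
go(.465,-.098,.075,-1.8)
p,d=snapshot('scene'); save('s1',cv2.resize(p[150:300,100:300],None,fx=4,fy=4)); p,d=snapshot('wrist'); save('w2',p)
E
```

```text
t 4.5 tcp [ 0.4657 -0.0983  0.0763] yaw -1.78 tilt [-0.002 -0.    -1.   ] gap 0.0379 F [-1.4 -0.7  0.4] T [-0.05  0.04 -0.03] q7 0.35
units tx,ty,tz [-0.03 -0.01  0.05] turn 0.000
```

View pics/w2.png

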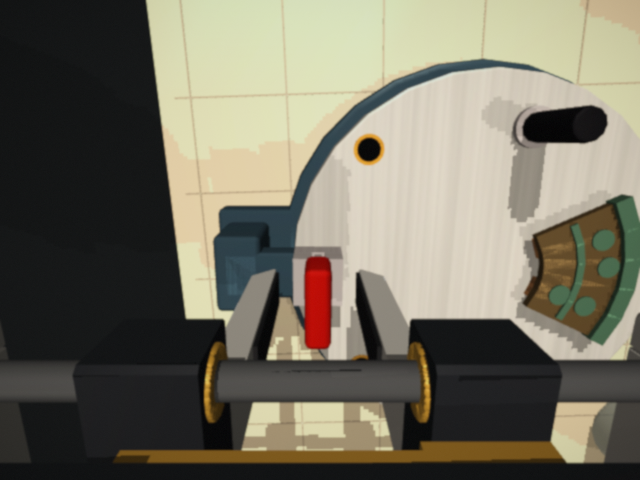

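View pics/s1.png

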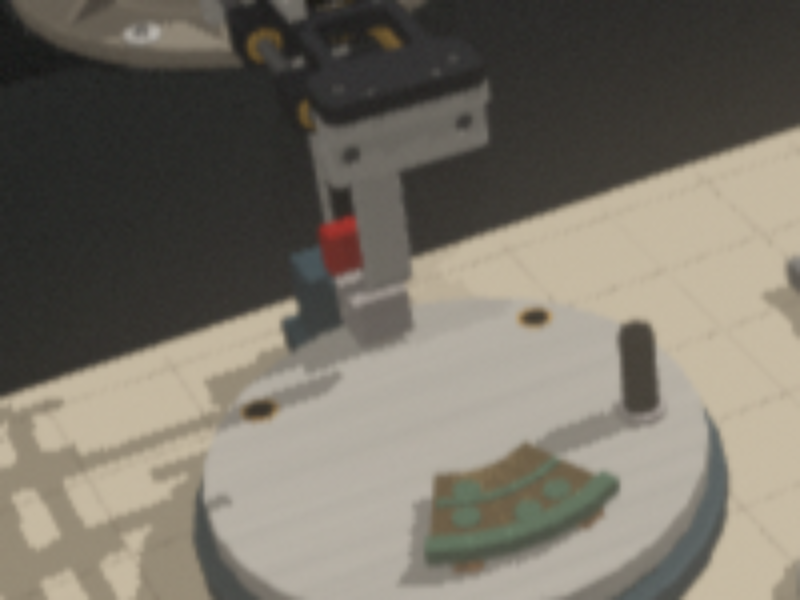

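The pads sit on both sides of the red grip (wrist picture, knob at 318,300), and it is centred between them. I'll close the fingers.

>>> drive_tool(motion=[{"tx": 0,"ty": 0,"tz": 0,"turn": 0},{"tx": 0,"ty": 0,"tz": 0,"turn": 0},{"tx": 0,"ty": 0,"tz": 0,"turn": 0},{"tx": 0,"ty": 0,"tz": 0,"turn": 0},{"tx": 0,"ty": 0,"tz": 0,"turn": 0}], fingers=-1)

```text
t: 5.05
tcp_pos: [0.4665, -0.0984, 0.0778]
eef_rot: [-3.141, 0.049, -0.001]
wrist_force: [-1.0, 0.2, 5.7]
finger_gap: 0.0118
```

>>> drive_tool(motion=[{"tx": 0,"ty": 0,"tz": -0.15,"turn": 0},{"tx": 0,"ty": 0,"tz": -0.15,"turn": 0},{"tx": 0,"ty": 0,"tz": -0.15,"turn": 0},{"tx": 0,"ty": 0,"tz": -0.12,"turn": 0},{"tx": 0,"ty": 0,"tz": 0,"turn": 0},{"tx": 0,"ty": 0,"tz": 0,"turn": 0}])

```text
t: 5.65
tcp_pos: [0.4663, -0.0984, 0.0917]
eef_rot: [-3.141, 0.049, -0.0]
wrist_force: [3.5, -0.5, -11.4]
finger_gap: 0.0119
```

```bash
python3 - <<'E'
from h import *
go(.465,-.098,.091,-1.8)
E
```

```text
t 5.7 tcp [ 0.4663 -0.0984  0.0917] yaw -1.79 tilt [ 0.  0. -1.] gap 0.0119 F [  3.5  -0.5 -11.4] T [ 0.02 -0.9  -0.05] q7 0.33
units tx,ty,tz [-0.05 -0.01  0.03] turn 0.000
```

>>> drive_tool(motion=[{"tx": 0,"ty": 0,"tz": -0.06,"turn": 0},{"tx": 0,"ty": 0,"tz": -0.06,"turn": 0},{"tx": 0,"ty": 0,"tz": 0,"turn": 0},{"tx": 0,"ty": 0,"tz": 0,"turn": 0}])

```text
t: 6.05
tcp_pos: [0.466, -0.0984, 0.0942]
eef_rot: [3.141, -0.049, -0.001]
wrist_force: [7.9, 0.2, -26.9]
finger_gap: 0.0118
```

```bash
python3 - <<'E'
from h import *
go(.465,-.098,.091,-1.8)
p,d=snapshot('scene'); save('s2',cv2.resize(p[150:300,100:300],None,fx=4,fy=4))
E
```

```text
t 6.0 tcp [ 0.466  -0.0984  0.0942] yaw -1.79 tilt [-0.001 -0.    -1.   ] gap 0.0118 F [  7.9   0.2 -26.9] T [-0.06 -1.98  0.02] q7 0.32
units tx,ty,tz [-0.04 -0.01  0.13] turn 0.000
```

View pics/s2.png

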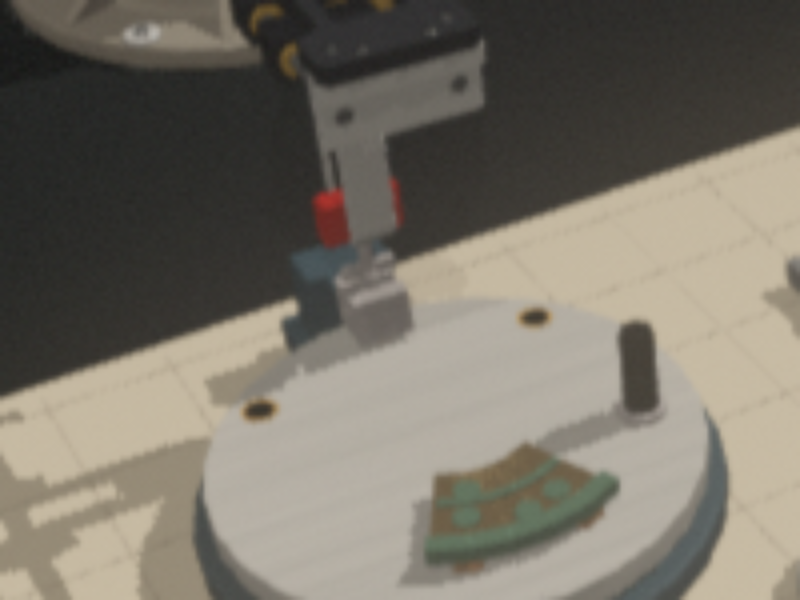

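>>> drive_tool(motion=[{"tx": 0,"ty": 0,"tz": 0.04,"turn": 0},{"tx": 0,"ty": 0,"tz": 0,"turn": -0.06},{"tx": 0,"ty": 0,"tz": 0,"turn": -0.06},{"tx": 0,"ty": 0,"tz": 0,"turn": -0.06},{"tx": 0,"ty": 0,"tz": 0,"turn": -0.06},{"tx": 0,"ty": 0,"tz": 0,"turn": -0.06}])

```text
t: 6.7
tcp_pos: [0.4656, -0.0986, 0.0935]
eef_rot: [-3.064, -0.691, 0.002]
wrist_force: [0.5, -0.9, -11.9]
finger_gap: 0.012
```

```bash
python3 - <<'E'
from h import *
go(.465,-.098,.091,86)
E
```

```text
t 6.7 tcp [ 0.4656 -0.0986  0.0935] yaw 25.41 tilt [-0.002 -0.    -1.   ] gap 0.0120 F [  0.5  -0.9 -11.9] T [-0.08 -0.17 -0.01] q7 0.74
units tx,ty,tz [-0.01 -0.03  0.1 ] turn -0.673
```

Force is low and the knob turns freely, so I'll carry on twisting.

>>> drive_tool(motion=[{"tx": 0,"ty": 0,"tz": 0,"turn": -0.08},{"tx": 0,"ty": 0,"tz": 0,"turn": -0.08},{"tx": 0,"ty": 0,"tz": 0,"turn": -0.08},{"tx": 0,"ty": 0,"tz": 0,"turn": -0.08},{"tx": 0,"ty": 0,"tz": 0,"turn": -0.08},{"tx": 0,"ty": 0,"tz": 0,"turn": -0.08},{"tx": 0,"ty": 0,"tz": 0,"turn": -0.08},{"tx": 0,"ty": 0,"tz": 0,"turn": -0.08}])

```text
t: 7.5
tcp_pos: [0.4648, -0.0996, 0.0933]
eef_rot: [-2.351, -2.082, 0.004]
wrist_force: [-3.1, -6.9, -11.4]
finger_gap: 0.012
```

>>> drive_tool(motion=[{"tx": 0,"ty": 0,"tz": 0.06,"turn": 0},{"tx": 0,"ty": 0,"tz": 0.06,"turn": 0},{"tx": 0,"ty": 0,"tz": 0.04,"turn": 0},{"tx": 0,"ty": 0,"tz": 0.04,"turn": 0},{"tx": 0,"ty": 0,"tz": 0,"turn": 0}])

```text
t: 8.0
tcp_pos: [0.4648, -0.0996, 0.0882]
eef_rot: [-2.357, -2.076, 0.004]
wrist_force: [-1.7, -6.2, -10.4]
finger_gap: 0.0118
```

```bash
python3 - <<'E'
from h import *
go(.465,-.098,.091,86)
E
```

```text
t 8.0 tcp [ 0.4648 -0.0996  0.0882] yaw 82.74 tilt [-0.003 -0.001 -1.   ] gap 0.0118 F [ -1.7  -6.2 -10.4] T [-1.62  0.46 -0.01] q7 1.65
units tx,ty,tz [ 0.07 -0.   -0.11] turn -0.036
```

>>> drive_tool(motion=[{"tx": 0,"ty": 0,"tz": 0.02,"turn": 0},{"tx": 0,"ty": 0,"tz": 0,"turn": 0},{"tx": 0,"ty": 0,"tz": 0,"turn": 0},{"tx": 0,"ty": 0,"tz": 0,"turn": 0},{"tx": 0,"ty": 0,"tz": 0,"turn": 0}], fingers=-0.2)

```text
t: 8.5
tcp_pos: [0.4664, -0.0984, 0.0884]
eef_rot: [2.356, 2.078, 0.0]
wrist_force: [-0.6, 0.1, 0.8]
finger_gap: 0.0375
```

>>> drive_tool(motion=[{"tx": 0,"ty": 0,"tz": -0.6,"turn": 0},{"tx": 0,"ty": 0,"tz": -0.8,"turn": 0},{"tx": 0,"ty": 0,"tz": -0.8,"turn": 0},{"tx": 0,"ty": 0,"tz": -0.8,"turn": 0},{"tx": 0,"ty": 0,"tz": 0,"turn": 0}])

```text
t: 9.0
tcp_pos: [0.4676, -0.0985, 0.1654]
eef_rot: [2.355, 2.076, 0.005]
wrist_force: [0.1, -1.1, 0.2]
finger_gap: 0.0374
```

```bash
python3 - <<'E'
from h import *
go(.5843,-.0238,.165,73)
p,d=snapshot('scene'); save('s3',cv2.resize(p[150:300,100:300],None,fx=4,fy=4)); p,d=snapshot('wrist'); save('w3',p)
E
```

```text
t 9.0 tcp [ 0.4676 -0.0985  0.1654] yaw 82.79 tilt [ 0.004  0.    -1.   ] gap 0.0374 F [ 0.1 -1.1  0.2] T [ 0.02  0.04 -0.01] q7 1.59
units tx,ty,tz [3.55 4.25 0.03] turn 0.109
```

View pics/s3.png

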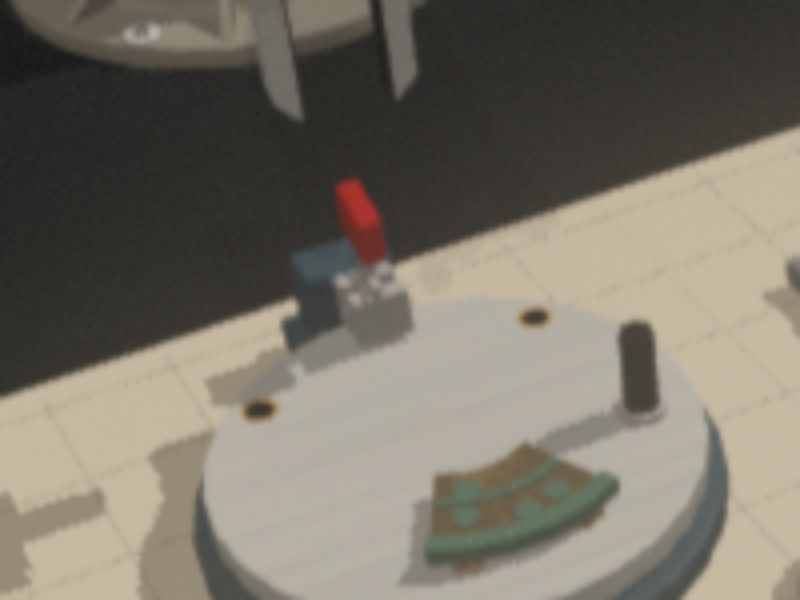

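View pics/w3.png

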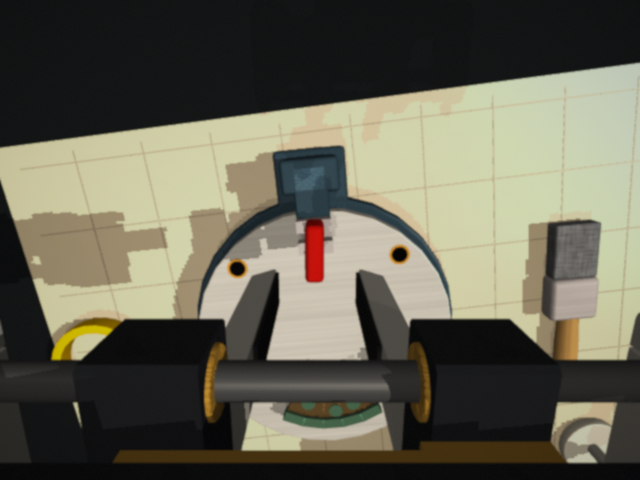

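>>> drive_tool(motion=[{"tx": 0.71,"ty": 0.85,"tz": 0,"turn": 0},{"tx": 0.71,"ty": 0.85,"tz": 0,"turn": 0},{"tx": 0.71,"ty": 0.85,"tz": 0,"turn": 0},{"tx": 0.71,"ty": 0.85,"tz": 0,"turn": 0},{"tx": 0.71,"ty": 0.85,"tz": 0,"turn": 0},{"tx": 0,"ty": 0,"tz": 0.5,"turn": 0.05},{"tx": 0,"ty": 0,"tz": 0.5,"turn": 0.059},{"tx": 0,"ty": 0,"tz": 0,"turn": 0}])

```text
t: 9.9
tcp_pos: [0.5814, -0.0236, 0.1356]
eef_rot: [-2.526, -1.865, 0.006]
wrist_force: [-0.0, 0.5, 0.0]
finger_gap: 0.0378
```

```bash
python3 - <<'E'
from h import *
go(.5843,-.0238,.055,73)
cm=camera_model('wrist');p,d=snapshot('wrist'); save('w4',p)
print(proj(cm,[.5843,-.0238,.084]))
E
```

```text
t 9.9 tcp [ 0.5814 -0.0236  0.1356] yaw 72.90 tilt [-0.004 -0.001 -1.   ] gap 0.0378 F [-0.   0.5  0. ] T [-0.02  0.04 -0.02] q7 1.35
units tx,ty,tz [0.03 0.13 3.22] turn -0.001
(np.float64(316.5083739329549), np.float64(262.90636837397403))
```

View pics/w4.png

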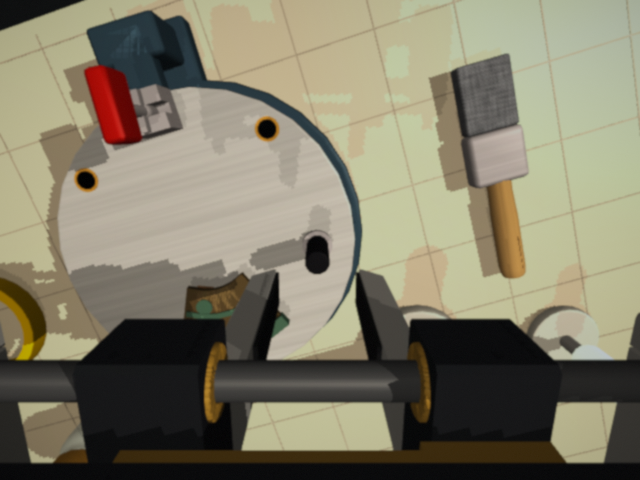

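>>> drive_tool(motion=[{"tx": 0.03,"ty": 0.12,"tz": 0.4,"turn": 0},{"tx": 0,"ty": 0,"tz": 0.6,"turn": 0},{"tx": 0,"ty": 0,"tz": 0.7,"turn": 0},{"tx": 0,"ty": 0,"tz": 0.7,"turn": 0},{"tx": 0,"ty": 0,"tz": 0.5,"turn": 0},{"tx": 0,"ty": 0,"tz": 0.3,"turn": 0},{"tx": 0,"ty": 0,"tz": 0,"turn": 0}])

```text
t: 10.65
tcp_pos: [0.5854, -0.024, 0.0572]
eef_rot: [-2.525, -1.868, 0.002]
wrist_force: [-0.2, 0.3, 1.1]
finger_gap: 0.0375
```

>>> drive_tool(motion=[{"tx": 0,"ty": 0,"tz": 0,"turn": 0},{"tx": 0,"ty": 0,"tz": 0,"turn": 0},{"tx": 0,"ty": 0,"tz": 0,"turn": 0},{"tx": 0,"ty": 0,"tz": 0,"turn": 0}], fingers=-1)

```text
t: 11.05
tcp_pos: [0.586, -0.0251, 0.0589]
eef_rot: [2.525, 1.867, -0.0]
wrist_force: [-1.6, -6.0, 3.1]
finger_gap: 0.0154
```

```bash
python3 - <<'E'
from h import *
go(.5843,-.0238,.055,73)
E
```

```text
t 11.1 tcp [ 0.586  -0.0251  0.0589] yaw 72.94 tilt [ 0.    -0.001 -1.   ] gap 0.0154 F [-1.6 -6.   3.1] T [-1.41  0.5   0.05] q7 1.39
units tx,ty,tz [ 0.03 -0.08  0.15] turn -0.001
```

>>> drive_tool(motion=[{"tx": -0.008,"ty": -0.229,"tz": 0,"turn": -0.0444},{"tx": -0.008,"ty": -0.229,"tz": 0,"turn": -0.0444},{"tx": -0.008,"ty": -0.229,"tz": 0,"turn": -0.0444},{"tx": -0.008,"ty": -0.229,"tz": 0,"turn": -0.0444},{"tx": -0.008,"ty": -0.229,"tz": 0,"turn": -0.0444},{"tx": -0.008,"ty": -0.229,"tz": 0,"turn": -0.0444},{"tx": -0.008,"ty": -0.229,"tz": 0,"turn": -0.0444},{"tx": -0.008,"ty": -0.229,"tz": 0,"turn": -0.0444}])

```text
t: 11.85
tcp_pos: [0.5412, -0.0239, 0.0589]
eef_rot: [1.909, 2.492, 0.001]
wrist_force: [2.8, -4.5, -2.0]
finger_gap: 0.0149
```

```bash
python3 - <<'E'
from h import *
go(.521,-.030,.058,118)
E
```

```text
t 11.8 tcp [ 0.5412 -0.0239  0.0589] yaw 105.09 tilt [ 0.002 -0.001 -1.   ] gap 0.0149 F [ 2.8 -4.5 -2. ] T [-1.14 -0.61 -0.06] q7 1.86
units tx,ty,tz [-0.02 -0.84  0.03] turn -0.143
```

>>> drive_tool(motion=[{"tx": -0.01,"ty": -0.25,"tz": 0,"turn": -0.0475},{"tx": -0.01,"ty": -0.25,"tz": 0,"turn": -0.0475},{"tx": -0.01,"ty": -0.25,"tz": 0,"turn": -0.0475},{"tx": 0,"ty": 0,"tz": 0,"turn": 0},{"tx": 0,"ty": 0,"tz": 0,"turn": 0}])

```text
t: 12.35
tcp_pos: [0.5239, -0.0304, 0.0588]
eef_rot: [1.626, 2.686, 0.001]
wrist_force: [1.0, -5.1, 4.9]
finger_gap: 0.0155
```

```bash
python3 - <<'E'
from h import *
go(.521,-.030,.058,118)
cm=camera_model('wrist');p,d=snapshot('wrist'); save('w5',p)
import pickle; pickle.dump(cm,open('w5.pkl','wb'))
p,d=snapshot('top'); save('t5',p)
p,d=snapshot('scene'); save('s5',p)
E
```

```text
t 12.3 tcp [ 0.5239 -0.0304  0.0588] yaw 117.62 tilt [ 0.001 -0.    -1.   ] gap 0.0155 F [ 1.  -5.1  4.9] T [-1.19 -0.16  0.03] q7 2.06
units tx,ty,tz [ 0.07 -0.09  0.03] turn -0.004
```

View pics/w5.png

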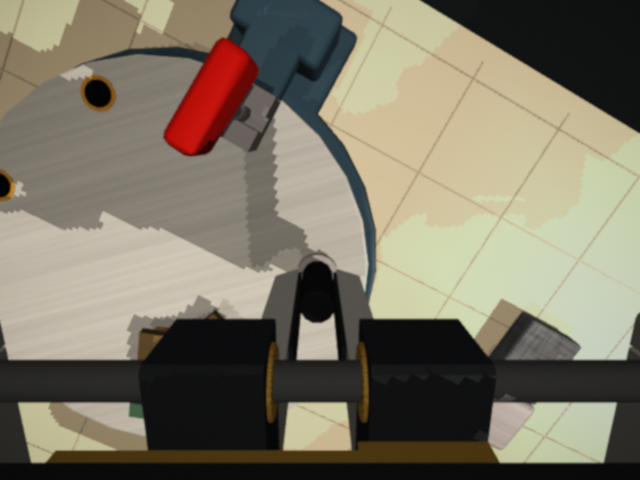

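View pics/t5.png

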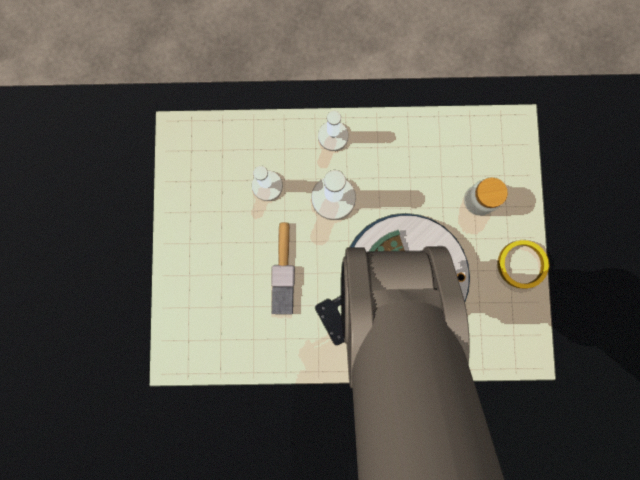

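```bash
python3 - <<'E'
from h import *
import pickle
np.set_printoptions(precision=4,suppress=True)
cm=pickle.load(open('w5.pkl','rb'));p=cv2.imread('pics/w5.png')
cv2.imwrite('pics/w5c.png',cv2.resize(p[60:220,0:160],None,fx=5,fy=3.75*1,interpolation=cv2.INTER_CUBIC))
C=np.array([.560,-.1025])
for u,v in [(97,92),(3,186)]:
    q=atz(cm,u,v,.038)[:2]; r=q-C; print(q,np.hypot(*r),np.degrees(np.arctan2(r[1],r[0]))%360)
E
```

```text
[ 0.4906 -0.1666] 0.09443282250985302 222.72095016413732
[ 0.5562 -0.1937] 0.09128966795654382 267.5840566569761
```

View pics/w5c.png

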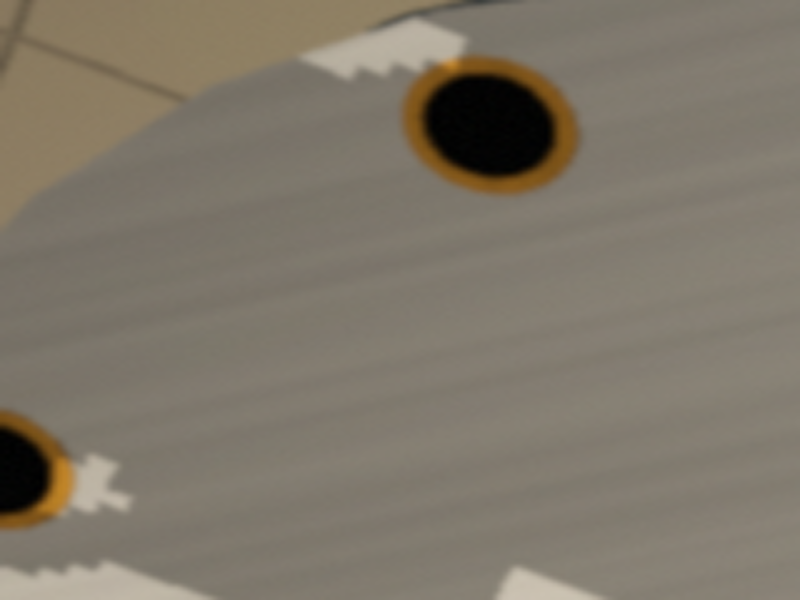

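Hole check: the hole now at the 225° place measures (0.4906, -0.1666). The hole that stood there at the start measured (0.491, -0.166), so the table is within about 0.01 rad of its station. I'll release the handle and rise.

>>> drive_tool(motion=[{"tx": 0,"ty": 0,"tz": 0,"turn": 0},{"tx": 0,"ty": 0,"tz": 0,"turn": 0},{"tx": 0,"ty": 0,"tz": 0,"turn": 0},{"tx": 0,"ty": 0,"tz": 0,"turn": 0}], fingers=-0.3)

```text
t: 12.9
tcp_pos: [0.5232, -0.0297, 0.0581]
eef_rot: [-1.623, -2.689, 0.0]
wrist_force: [-0.6, -0.1, 0.5]
finger_gap: 0.0328
```

>>> drive_tool(motion=[{"tx": 0,"ty": 0,"tz": -0.6,"turn": 0},{"tx": 0,"ty": 0,"tz": -0.8,"turn": 0},{"tx": 0,"ty": 0,"tz": -0.8,"turn": 0},{"tx": 0,"ty": 0,"tz": -0.8,"turn": 0},{"tx": 0,"ty": 0,"tz": -0.8,"turn": 0},{"tx": 0,"ty": 0,"tz": 0,"turn": 0}])

```text
t: 13.5
tcp_pos: [0.5246, -0.0298, 0.1555]
eef_rot: [1.622, 2.687, 0.003]
wrist_force: [0.8, 0.7, -0.7]
finger_gap: 0.033
```

```bash
python3 - <<'E'
from h import *
import pickle
go(.4655,-.0993,.15,83)
cm=camera_model('wrist');p,d=snapshot('wrist'); save('w6',p)
pickle.dump(cm,open('w6.pkl','wb'))
E
```

```text
t 13.5 tcp [ 0.5246 -0.0298  0.1555] yaw 117.77 tilt [ 0.003  0.    -1.   ] gap 0.0330 F [ 0.8  0.7 -0.7] T [ 0.09  0.   -0.02] q7 2.03
units tx,ty,tz [-1.36 -3.39  0.21] turn 0.386
```

View pics/w6.png

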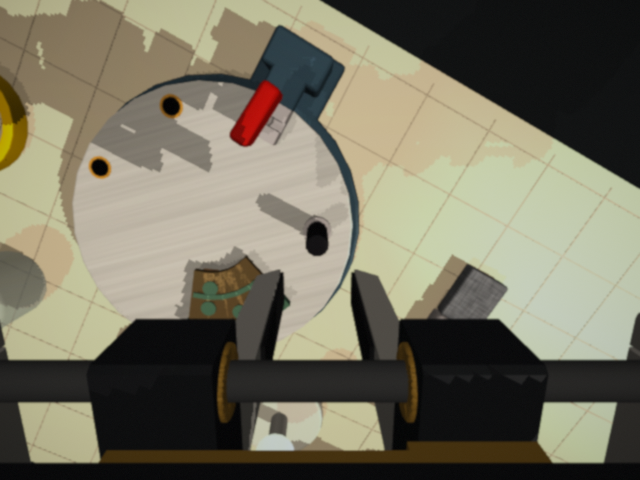

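```bash
python3 - <<'E'
from h import *
import pickle
np.set_printoptions(precision=4,suppress=True)
C=np.array([.560,-.1025])
cm=pickle.load(open('w6.pkl','rb'))
for u,v,h in [(171,106,.038),(100,167,.038),(317,239,.084)]:
    q=atz(cm,u,v,h)[:2]; r=q-C; print(q,np.hypot(*r),np.degrees(np.arctan2(r[1],r[0]))%360)
cm=pickle.load(open('w1.pkl','rb'))
for u,v,h in [(358,148,.038),(352,304,.038),(487+10,131,.084)]:
    q=atz(cm,u,v,h)[:2]; r=q-C; print(q,np.hypot(*r),np.degrees(np.arctan2(r[1],r[0]))%360)
E
```

```text
[ 0.4906 -0.1659] 0.09396231021209124 222.40777956432913
[ 0.556  -0.1963] 0.09390840473079498 267.57602662174605
[ 0.5186 -0.0314] 0.08225122983027634 120.2193447122595
[ 0.4963 -0.0333] 0.09407962480234493 132.60210016753473
[ 0.491  -0.1662] 0.09388750716528371 222.6942709341584
[ 0.5844 -0.0235] 0.08271180940903519 72.86697980892157
```

>>> drive_tool(motion=[{"tx": -0.34,"ty": -0.85,"tz": 0,"turn": 0},{"tx": -0.34,"ty": -0.85,"tz": 0,"turn": 0},{"tx": -0.34,"ty": -0.85,"tz": 0,"turn": 0},{"tx": -0.34,"ty": -0.84,"tz": 0,"turn": 0.077},{"tx": 0,"ty": 0,"tz": 0,"turn": 0.077},{"tx": 0,"ty": 0,"tz": 0,"turn": 0.077},{"tx": 0,"ty": 0,"tz": 0,"turn": 0.077},{"tx": 0,"ty": 0,"tz": 0,"turn": 0.077}], fingers=-0.2)

```text
t: 14.35
tcp_pos: [0.4636, -0.0995, 0.1523]
eef_rot: [-2.355, -2.078, 0.002]
wrist_force: [0.4, -0.1, 0.2]
finger_gap: 0.0379
```

```bash
python3 - <<'E'
from h import *
go(.4655,-.0995,.087,83)
cm=camera_model('wrist');p,d=snapshot('wrist'); save('w7',p)
hsv=cv2.cvtColor(p,cv2.COLOR_RGB2HSV)
red=((hsv[...,0]<8)|(hsv[...,0]>172))&(hsv[...,1]>150)&(hsv[...,2]>70)
r=cv2.minAreaRect(np.argwhere(red)[:,::-1].astype(np.float32))
for c in cv2.boxPoints(r): print(c,atz(cm,*c,.112).round(4))
E
```

```text
t 14.3 tcp [ 0.4636 -0.0995  0.1523] yaw 82.83 tilt [-0.001 -0.    -1.   ] gap 0.0379 F [ 0.4 -0.1  0.2] T [ 0.04  0.   -0.05] q7 1.58
units tx,ty,tz [0.01 0.08 2.61] turn -0.002
[307. 229.] [ 0.4421 -0.1014  0.112 ]
[326. 229.] [ 0.4435 -0.0905  0.112 ]
[326. 293.] [ 0.4828 -0.0951  0.112 ]
[307. 293.] [ 0.4813 -0.1065  0.112 ]
```

View pics/w7.png

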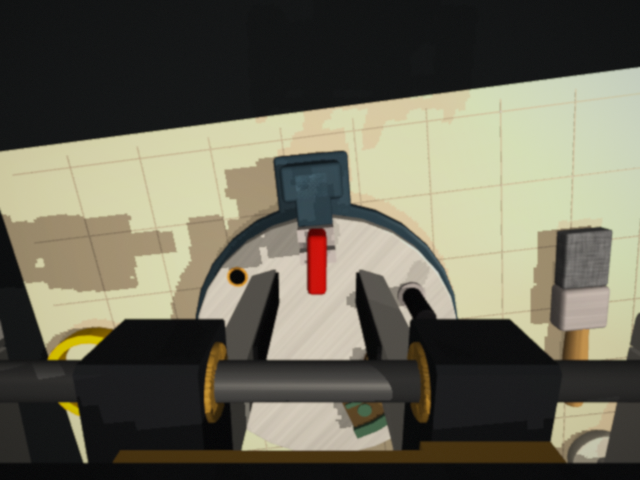

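>>> drive_tool(motion=[{"tx": 0,"ty": 0.06,"tz": 0.5,"turn": 0},{"tx": 0,"ty": 0,"tz": 0.6,"turn": 0},{"tx": 0,"ty": 0,"tz": 0.6,"turn": 0},{"tx": 0,"ty": 0,"tz": 0.6,"turn": 0},{"tx": 0,"ty": 0,"tz": 0.3,"turn": 0},{"tx": 0,"ty": 0,"tz": 0,"turn": 0}])

```text
t: 15.0
tcp_pos: [0.4647, -0.0997, 0.0867]
eef_rot: [-2.347, -2.086, 0.003]
wrist_force: [-0.3, 0.2, 0.4]
finger_gap: 0.0376
```

>>> drive_tool(motion=[{"tx": 0,"ty": 0,"tz": 0,"turn": 0},{"tx": 0,"ty": 0,"tz": 0,"turn": 0},{"tx": 0,"ty": 0,"tz": 0,"turn": 0},{"tx": 0,"ty": 0,"tz": 0,"turn": 0},{"tx": 0,"ty": 0,"tz": 0,"turn": 0}], fingers=-1)

```text
t: 15.5
tcp_pos: [0.4659, -0.0999, 0.0886]
eef_rot: [2.35, 2.084, 0.001]
wrist_force: [-1.4, -2.7, 4.9]
finger_gap: 0.0114
```

```bash
python3 - <<'E'
from h import *
go(.4655,-.0995,.087,-1.8)
E
```

```text
t 15.5 tcp [ 0.4659 -0.0999  0.0886] yaw 83.13 tilt [ 0.001 -0.    -1.   ] gap 0.0114 F [-1.4 -2.7  4.9] T [-0.47  0.25  0.01] q7 1.62
units tx,ty,tz [ 0.02 -0.02  0.07] turn 0.944
```

>>> drive_tool(motion=[{"tx": 0,"ty": 0,"tz": -0.1,"turn": 0},{"tx": 0,"ty": 0,"tz": -0.08,"turn": 0},{"tx": 0,"ty": 0,"tz": 0,"turn": 0.07},{"tx": 0,"ty": 0,"tz": 0,"turn": 0.07},{"tx": 0,"ty": 0,"tz": 0,"turn": 0.07},{"tx": 0,"ty": 0,"tz": 0,"turn": 0.07},{"tx": 0,"ty": 0,"tz": 0,"turn": 0.07},{"tx": 0,"ty": 0,"tz": 0,"turn": 0.07}])

```text
t: 16.3
tcp_pos: [0.4658, -0.0996, 0.0927]
eef_rot: [2.901, 1.204, 0.0]
wrist_force: [3.5, -1.5, -11.2]
finger_gap: 0.0118
```

```bash
python3 - <<'E'
from h import *
go(.4655,-.0995,.091,-1.8)
E
```

```text
t 16.3 tcp [ 0.4658 -0.0996  0.0927] yaw 45.08 tilt [ 0. -0. -1.] gap 0.0118 F [  3.5  -1.5 -11.2] T [-0.41 -1.18  0.04] q7 1.01
units tx,ty,tz [-0.01 -0.01  0.07] turn 0.521
```

>>> drive_tool(motion=[{"tx": 0,"ty": 0,"tz": 0,"turn": 0.07},{"tx": 0,"ty": 0,"tz": 0,"turn": 0.07},{"tx": 0,"ty": 0,"tz": 0,"turn": 0.07},{"tx": 0,"ty": 0,"tz": 0,"turn": 0.07},{"tx": 0,"ty": 0,"tz": 0,"turn": 0.07},{"tx": 0,"ty": 0,"tz": 0,"turn": 0.07},{"tx": 0,"ty": 0,"tz": 0,"turn": 0.07},{"tx": 0,"ty": 0,"tz": 0,"turn": 0.03}])

```text
t: 17.1
tcp_pos: [0.4662, -0.0995, 0.0928]
eef_rot: [3.141, -0.046, 0.001]
wrist_force: [5.6, -1.3, -11.6]
finger_gap: 0.0118
```

```bash
python3 - <<'E'
from h import *
go(.4655,-.0995,.078,-1.8)
E
```

```text
t 17.1 tcp [ 0.4662 -0.0995  0.0928] yaw -1.70 tilt [ 0.001 -0.    -1.   ] gap 0.0118 F [  5.6  -1.3 -11.6] T [-0.5  -1.38 -0.04] q7 0.27
units tx,ty,tz [-0.03  0.    0.59] turn 0.001
```

>>> drive_tool(motion=[{"tx": 0,"ty": 0,"tz": 0.1,"turn": 0},{"tx": 0,"ty": 0,"tz": 0.1,"turn": 0},{"tx": 0,"ty": 0,"tz": 0.1,"turn": 0},{"tx": 0,"ty": 0,"tz": 0.1,"turn": 0},{"tx": 0,"ty": 0,"tz": 0.08,"turn": 0},{"tx": 0,"ty": 0,"tz": 0.06,"turn": 0},{"tx": 0,"ty": 0,"tz": 0,"turn": 0}])

```text
t: 17.8
tcp_pos: [0.4662, -0.0995, 0.0792]
eef_rot: [3.141, -0.038, 0.001]
wrist_force: [5.6, -0.9, -8.6]
finger_gap: 0.0117
```

```bash
python3 - <<'E'
from h import *
go(.4655,-.0995,.078,-1.8)
E
```

```text
t 17.8 tcp [ 0.4662 -0.0995  0.0792] yaw -1.38 tilt [ 0.001 -0.    -1.   ] gap 0.0117 F [ 5.6 -0.9 -8.6] T [-0.31 -1.43 -0.01] q7 0.29
units tx,ty,tz [-0.03 -0.    0.05] turn 0.005
```

>>> drive_tool(motion=[{"tx": 0,"ty": 0,"tz": 0,"turn": 0},{"tx": 0,"ty": 0,"tz": 0,"turn": 0},{"tx": 0,"ty": 0,"tz": 0,"turn": 0},{"tx": 0,"ty": 0,"tz": 0,"turn": 0},{"tx": 0,"ty": 0,"tz": 0,"turn": 0}], fingers=-0.2)

```text
t: 18.3
tcp_pos: [0.4656, -0.0997, 0.0793]
eef_rot: [-3.141, 0.04, 0.0]
wrist_force: [-0.7, 0.5, -0.2]
finger_gap: 0.0377
```

>>> drive_tool(motion=[{"tx": 0,"ty": 0,"tz": -0.6,"turn": 0},{"tx": 0,"ty": 0,"tz": -0.8,"turn": 0},{"tx": 0,"ty": 0,"tz": -0.8,"turn": 0},{"tx": 0,"ty": 0,"tz": -0.8,"turn": 0},{"tx": 0,"ty": 0,"tz": -0.8,"turn": 0},{"tx": 0,"ty": 0,"tz": 0,"turn": 0}])

```text
t: 18.9
tcp_pos: [0.4668, -0.0998, 0.1763]
eef_rot: [-3.141, 0.04, -0.005]
wrist_force: [0.4, -1.4, 0.8]
finger_gap: 0.0376
```

```bash
python3 - <<'E'
from h import *
go(.4655,-.0995,.17,-1.8)
cm=camera_model('wrist');p,d=snapshot('wrist'); save('w8',p)
hsv=cv2.cvtColor(p,cv2.COLOR_RGB2HSV)
red=((hsv[...,0]<8)|(hsv[...,0]>172))&(hsv[...,1]>150)&(hsv[...,2]>70)
r=cv2.minAreaRect(np.argwhere(red)[:,::-1].astype(np.float32))
for c in cv2.boxPoints(r): print(c,atz(cm,*c,.102).round(4))
vs,us=np.nonzero(red); zs=[atd(cm,u,v,d[v,u])[2] for u,v in zip(us,vs) if d[v,u]>0]; print('red top z',np.percentile(zs,[10,50,70,90]).round(4))
E
```

```text
t 18.9 tcp [ 0.4668 -0.0998  0.1763] yaw -1.47 tilt [ 0.003  0.001 -1.   ] gap 0.0376 F [ 0.4 -1.4  0.8] T [-0.05  0.07 -0.05] q7 0.16
units tx,ty,tz [-0.06 -0.01  0.25] turn 0.004
[307.99997 271.     ] [ 0.4601 -0.1156  0.102 ]
[307.99997 215.     ] [ 0.4613 -0.0765  0.102 ]
[323.99997 215.     ] [ 0.4718 -0.0767  0.102 ]
[323.99997 271.     ] [ 0.4711 -0.1159  0.102 ]
red top z [0.099  0.1007 0.101  0.1016]
```

View pics/w8.png

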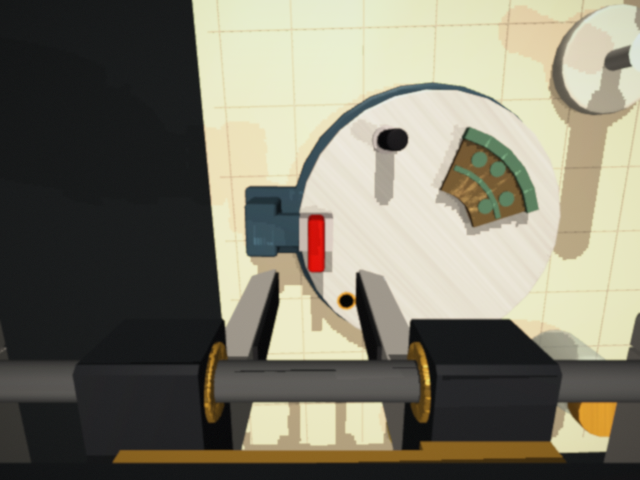

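```bash
python3 - <<'E'
from h import *
import pickle
cm=pickle.load(open('w1.pkl','rb'));p=cv2.imread('pics/w1.png');d=np.load('w1.npy')
hsv=cv2.cvtColor(p,cv2.COLOR_BGR2HSV)
red=((hsv[...,0]<8)|(hsv[...,0]>172))&(hsv[...,1]>150)&(hsv[...,2]>70)
vs,us=np.nonzero(red); zs=[atd(cm,u,v,d[v,u])[2] for u,v in zip(us,vs)]; print('ref z',np.percentile(zs,[10,50,70,90]).round(4))
cm=camera_model('wrist');q=atz(cm,347,300,.038)[:2]-[.56,-.1025];print('hole',np.degrees(np.arctan2(q[1],q[0]))%360)
p,d=snapshot('scene'); save('s9',p)
E
```

```text
ref z [0.0988 0.1007 0.1012 0.1017]
hole 221.9530458794693
```

View pics/s9.png

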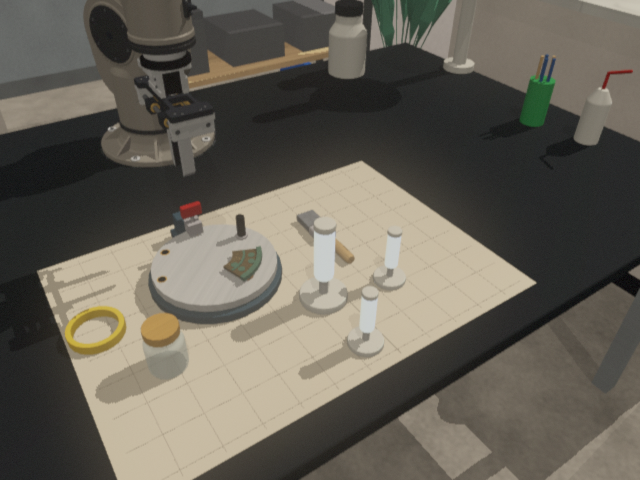

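The knob top is back at its starting height (0.1007 m against 0.1007 m). The fragment faces the big lamp (246,263 next to 325,265), and nothing else has moved. I'm handing in.

```bash
python3 -c "
from cell import *
print(job_done())"
```

```text
the job is handed in; nothing more can be done
None
```

The table is locked with the fragment at the station beside the large lamp, and the job was handed in at about 19 s of the 72 s allowed; no verdict was reported.

I pulled the red knob up to its stop and twisted it about 85° counter-clockwise. It stayed out by itself once released. I then swung the table about +45° by its black handle, twisted the knob back while it was still raised, lowered it into the hole and let go.

Last checks:
- **Plunger:** the top of the knob measures 0.1007 m, the same as at the start, so the pin is fully down.
- **Knob:** its outline matches the starting picture, so it is back at about 0.
- **Table angle:** one visible index hole measures 222.0°, against 222.7° for the hole that stood there at the start. That is about 0.01 rad off, within tolerance. A rough reading of the handle top before locking gave about 47° of swing instead of 45°. I gave more weight to the hole readings, and the pin dropping fully agrees with them.
- **Other things:** the lamp, jar, tape and brush look unmoved. No contact with the fragment was seen, and the gripper is clear of everything.

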